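Swing in the bails of a sample crate and stack the vial tray on them

ROBOT

A 6-joint arm with a two-finger parallel gripper is mounted at the origin on a cart in front of the work surface, level with it; the furniture and walls round the work are solid. World frame = base frame: x ahead of the robot, y to its left, z up, the work surface at z = 0. Lengths are in m, angles in degrees, forces in N, time in s.
With the tool pointing down it reaches from about 0.375 to 0.975 m from the base axis. Payload 3.8 kg.
Tool frame: the origin (TCP) lies on the centre line of the jaws, within the pads' length; the fingertips stand 25 mm ahead of it and the grasp point (between the pads) lies 6 mm ahead of it (env.tip_reach is the z of the fingertips in the tool frame, in m); z points along the fingers, y is the line along which they close (so a half turn about z gives the same grasp; the last joint's range is limited). The gripper opens to 88 mm and grips with 3 to 60 N. Pads are 18 mm wide; open, the fingers measure 123 mm over their backs; the gripper's body (75 mm by 187 mm) begins 45 mm behind the grasp point.
Start: joints at [64.062, 15.12, 91.902, -0, 72.978, -2.114], TCP at [0.273, 0.617, 0.264] pointing down, gripper open.
Joint ranges: [-150.88, 150.88], [-54.13, 125.18], [17.81, 147.31], [-75.09, 255.09], [0, 152.58], [-146.25, 146.25]. Speed limits (degrees/s): [147.25, 147.25, 180, 180, 180, 180].

INTERFACE

Orientations are given as a 3x3 rotation matrix whose columns are the frame's x, y, z axes.
In Python, from station import env, eyes, ticket gives the robot as it stands.
- The arm moves only by the tool carry_out, never from a script. Its argument "increments" is one flat list of numbers, 7 for each row, row after row: the shift along the tool's x, y, z in cm, then the turn, a rotation vector about the tool's x, y, z in rad, then the opening, from 0 (shut) to 1 (fully open). A call has 1 to 12 rows; each row is the pose to reach, as a shift and turn from the pose commanded when the call began, along the tool's axes at that moment; what a row does not reach only later rows make up. A row lasts 1/8 s, in which the tool goes at most 62.5 mm and 10.7 degrees, less where a joint would pass 70% of its speed; a pose out of reach is approached as far as the arm can. A call with a gripper value outside its range is refused whole. The fingers move at their own pace and stop on an object; "force" is the grip in N (left out, the last holds). Time passes only in rows, so rows that repeat a pose let the fingers close. It gives the time, the measured TCP pose, the force, the opening and the grip force at its end, in the units of the state.
- env.state(): the state, without advancing time (a new reading comes with each control period).
- eyes.grab_frame(name): name is "scene" or "top" or "wrist"; returns (picture, depth): 384x512x3 uint8, red, green, blue; 384x512 float32, m along the optical axis (not along the pixel's ray), 0 where there is no reading.
- eyes.camera_info(name): a dict with "mtx" (3x3 intrinsics, pixels), "rvec" (rotation vector, rad) and "tvec" (3), from world to camera coordinates, as OpenCV has them; the wrist camera has in their place "T_tool_cam" (4x4, takes a point from camera to tool coordinates, whose origin is the TCP and whose axes are the flange's). Camera axes: x right, y down, z forward; pixel columns grow to the right and rows downward; lengths in m; the calibration is good to about 2 mm. A picture is of the moment at which its call begins: read the wrist's pose just before it. camera_info takes no time and is no camera call.
- ticket.sign_off(): hands the job in; it is judged then, once.
The state is a dict: "t": time; "joint_pos": joint angles; "joint_vel": joint speeds; "tau": joint torques, N m; "eef_pos": TCP position; "orientation": TCP orientation; "ft_force": force on the tool from outside, world axes, zero at the start; "wrist_torque": the same for the moment, N m; "finger_gap": opening from 0.0 (shut) to 1.0 (fully open); "grip_force": force on a finger pad.
Only numpy, scipy, OpenCV 4.12 (cv2) and the standard library are available. Lean on these libraries where they do the work, as an engineer would, in place of code of your own. Each camera call takes 0.05 s, during which the arm holds its last target. There are 200 camera calls.

TASK

Get the blue sample crate ready for its second layer: swing both wire bails inward until they lie flat across the crate's mouth, and only then lift the white vial tray off its sloped stand by its green grip. Set the tray down level on the two bails, lengthwise between the crate's side walls with the foot under it between the bails, and let go. Do not tip the tray over, and leave the two beakers and the timer where they stand.

Things in the scene. Friction and masses are not known exactly. Their poses are not given: they have to be found in the camera images.
- crate: Open blue crate, fixed on the bench, 176 mm long (its x) by 135 mm wide (y); origin: centre of its underside. Side walls (+y, -y) 4 mm thick, 95 mm high, 127 mm apart inside; end walls (+x, -x) only 50 mm high. Tubes lie on its floor, tops 38 mm up. Bails pivot on the side walls 80 mm up at x = +74 mm (bail_a) and -74 mm (bail_b). It may stand left or right of the stand.
- bail_a (a joint): Swing of the bail at the crate's +x end, rad: 0 = fully in (stop; arms level, crossbar across the mouth, 40 mm from the crate's middle, 80 mm up), 1.57 = upright, 3.14 = out (level, crossbar 108 mm from the middle, beyond the end wall), stop at 3.2. Pivot to crossbar 34 mm. Stiff hinge (0.03 N m, 1 N at the crossbar): it stays where it is left.
- bail_b (a joint): The same for the bail at the crate's -x end (mirror image): 0 = fully in, 1.57 = upright, 3.14 = out.
- bail_a_bar (a point): Middle of the crossbar of bail_a: a horizontal bar parallel to the crate's y axis with a red sleeve, 10 mm thick and 96 mm long; it can be pinched from above (it turns between the fingers) or pushed. The steel arms (7 mm) join it at y = +-58 mm.
- bail_b_bar (a point): The same for bail_b.
- stand: Fixed metal stand, 176 mm (x) by 130 mm (y), origin at the centre of its underside on the bench. Its top slopes 30 degrees down towards its +y side, where a lip (16 mm above the slope) stops the tray; low end lips (6 mm) at +x and -x.
- tray: Loose white vial tray, 150 mm long (its x), 116 mm wide (y), walls 34 mm, vials 43 mm high, about 0.25 kg. Origin: centre of its flat underside; z is its own up axis. Under it a locating foot, 62 (x) by 56 (y) by 8 mm. At the start it lies on the stand, tilted 30 degrees with it. Turned end for end it fits the crate just as well.
- tray_grip (a point): Middle of the upper part of the tray's green grip blade, 88 mm above the tray's underside. The blade stands square on the tray, 12 mm thick (tray's y), 75 mm long (tray's x), top 100 mm above the underside; pinch it across its thickness, in line with it.
- crate_seat (a point): Where the middle of the tray's underside comes to rest: middle of the crate, 85 mm above the bench, on the sleeves of the two swung-in bails, 10 mm below the side rims. The foot then hangs between the bails; play about 5 mm each way. Axes as the crate's.
- beaker_front: Clear beaker, 56 mm wide, 71 mm high, origin at the centre of its underside. Leave it.
- beaker_back: Clear beaker, 54 mm wide, 69 mm high, origin at the centre of its underside. Leave it. A dark blue tube rack with orange caps, 120 mm high, stands fixed some 10 cm behind it, towards the back left.
- timer: White timer lying flat, 64 x 64 x 17 mm, origin at the centre of its underside. Leave it.

How it is judged (in metres and radians):
On the way:
1. both bails lie fully in (within 0.15 rad of their stops) while the tray is still on its stand (value of joint each of bail_a, bail_b below 0.15 rad and distance of tray from where it was at the start of the episode below 0.02 m), for 0.2 s.
At the end, for the whole second after the job is handed in: Both bails within 0.15 rad of fully in; the tray at rest on them, underside 79 to 90 mm above the crate's underside, its middle within 10 mm of the crate's middle, its length within 0.14 rad (8 degrees) of the crate's, level within 0.06 rad (value of joint each of bail_a, bail_b below 0.15 rad and z of tray in the frame of crate between 0.079 and 0.09 m and horizontal distance between tray and crate below 0.01 m and angle between the x axis of tray and the x axis of crate, either way round below 0.14 rad and angle between tray's own z axis and vertical below 0.06 rad and linear speed of tray below 0.02 m/s); the robot touches nothing.
It fails at once if the tray is tipped over (more than 70 degrees from upright) (angle between tray's own z axis and vertical above 1.22 rad).
It fails at once if a beaker or the timer is shifted by more than 25 mm (distance of any of beaker_front, beaker_back, timer from where it was at the start of the episode above 0.025 m).
It also fails if it takes over 62 s, if anything falls off the work surface, if the arm or the gripper's body presses on something with over 40 N, if the wrist force passes 120 N, or if a joint passes its speed limit or range.

## Working session

There is one attempt and no reset: what is moved stays moved. The work goes in short steps, Python scripts to look and compute and a tool call to move; the robot and the scene stay as the last step left them, time stands still between calls to the robot, and variables do not carry over. Pictures are saved under pics/ and viewed, at most 10 in all, crops included, and the job is handed in when it is done.

Besides the shell and the picture viewer there is one more tool, called after "Emit:" as name(argument=value, ...), one argument or row to a line, values as JSON. carry_out: Moves the arm, as the interface text tells. Its arguments: {"type":"object","properties":{"increments":{"type":"array","items":{"type":"number"}},"force":{"type":"number"}},"required":["increments"]}

```bash
ls; mkdir -p pics; python3 - <<'E'
from station import env, eyes, ticket
import cv2,numpy as np
s=env.state(); print(s['t'],s['eef_pos'],s['orientation'],s['finger_gap'],env.tip_reach)
for n in ['scene','top']:
    p,d=eyes.grab_frame(n); np.savez(f'pics/{n}0.npz',p=p,d=d); cv2.imwrite(f'pics/{n}0.png',p[:,:,::-1]); i=eyes.camera_info(n); print(n,i)
a=cv2.imread('pics/scene0.png');b=cv2.imread('pics/top0.png')
E
```

```text
pics
0.0 [0.2723757  0.61687061 0.2624013 ] [[-9.14796098e-01  4.03914851e-01 -9.45182431e-04]
 [ 4.03915954e-01  9.14793868e-01 -2.02043500e-03]
 [ 4.85633918e-05 -2.23006031e-03 -9.99997512e-01]] 0.9978353796522342 0.025
scene {'mtx': array([[403.62502052,   0.        , 254.19320809],
       [  0.        , 403.62502052, 194.6194073 ],
       [  0.        ,   0.        ,   1.        ]]), 'rvec': array([ 2.3025547 , -0.67528962,  0.27218305]), 'tvec': array([-0.28208329,  0.43040267,  0.59878644])}
top {'mtx': array([[459.82254414,   0.        , 258.85743117],
       [  0.        , 459.82254414, 190.63712315],
       [  0.        ,   0.        ,   1.        ]]), 'rvec': array([ 2.10433286, -2.17088177,  0.09190255]), 'tvec': array([0.28922586, 0.47498067, 0.95094296])}
```

View pics/scene0.png

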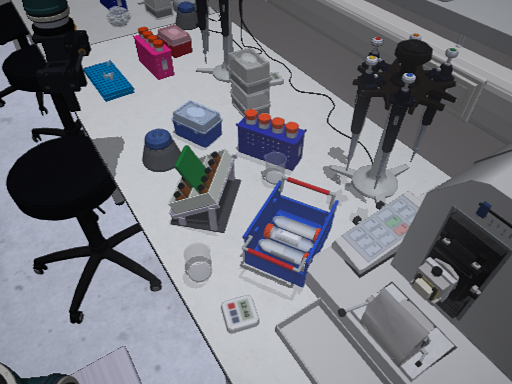

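View pics/top0.png

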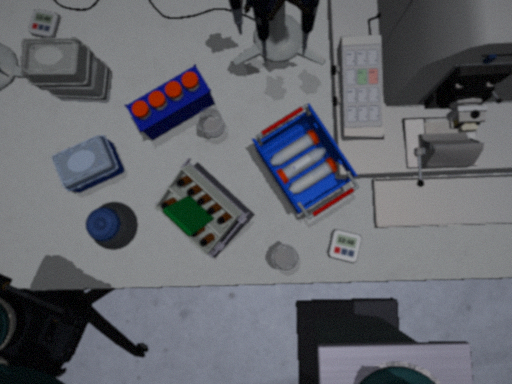

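The scene view shows the stand and tray with the green blade at (190,165). The crate is at (290,235), with red bail sleeves at (310,187) and (270,258). The beakers are at (275,165) and (198,260), and the timer at (240,313). In the top view the crate is at (305,160), with sleeves at (283,122) and (333,201), and the stand is at (205,210).

```bash
cat > h.py <<'E'
import cv2,numpy as np
from station import env, eyes, ticket
def cam(n,s=None):
    i=eyes.camera_info(n)
    if n=='wrist':
        T=np.eye(4);T[:3,:3]=np.array(s['orientation']);T[:3,3]=s['eef_pos'];T=T@np.array(i['T_tool_cam'])
        return np.array(i['mtx']),T[:3,:3],T[:3,3]
    R=cv2.Rodrigues(i['rvec'])[0]; return i['mtx'],R.T,-R.T@i['tvec']
def pts(n,d,s=None):
    K,R,c=cam(n,s); v,u=np.mgrid[:384,:512]
    P=np.stack([(u-K[0,2])/K[0,0]*d,(v-K[1,2])/K[1,1]*d,d],-1)
    W=P@R.T+c; W[d==0]=np.nan; return W
def ray(n,uv,z,s=None):
    K,R,c=cam(n,s); r=R@np.array([(uv[0]-K[0,2])/K[0,0],(uv[1]-K[1,2])/K[1,1],1]); return c+r*(z-c[2])/r[2]
def mask(p,col):
    h=cv2.cvtColor(p,cv2.COLOR_RGB2HSV).astype(int); H,S,V=h[...,0],h[...,1],h[...,2]
    if col=='red': return ((H<6)|(H>174))&(S>150)&(V>70)
    if col=='green': return (H>45)&(H<85)&(S>120)&(V>40)
    if col=='blue': return (H>100)&(H<128)&(S>130)&(V>60)
    if col=='gray': return (S<40)&(V>90)
def comps(m,W,minn=30):
    n,l,st,c=cv2.connectedComponentsWithStats(m.astype(np.uint8))
    for i in range(1,n):
        if st[i,4]>=minn: yield l==i,c[i],st[i]
E
python3 - <<'E'
from h import *
np.set_printoptions(precision=3,suppress=True)
for n in ['scene','top']:
    f=np.load(f'pics/{n}0.npz');p,d=f['p'],f['d'];W=pts(n,d)
    for col in ['red','green','blue']:
        for m,c,st in comps(mask(p,col),W):
            w=W[m];w=w[~np.isnan(w[:,0])]
            if len(w)==0 or np.linalg.norm(np.median(w,0)[:2])>1.1: continue
            ys,xs=np.nonzero(m)
            r=cv2.minAreaRect(np.c_[xs,ys].astype(np.float32))
            print(n,col,c,st[:4],len(w),'med',np.median(w,0),'z5-95',np.percentile(w[:,2],[5,95]),'rect',np.round(cv2.boxPoints(r).ravel(),0))
            if col=='blue':
                t=w[(w[:,2]>.085)&(w[:,2]<.105)]
                if len(t)>20: print('  rim',cv2.minAreaRect(t[:,:2].astype(np.float32)),len(t), cv2.boxPoints(cv2.minAreaRect(t[:,:2].astype(np.float32))).ravel())
            else:
                ev,e=np.linalg.eigh(np.cov(w.T)); print('  pca',np.sqrt(ev),e[:,2],e[:,0])
    # bench plane check
    w=W[(abs(W[...,2])<.02)]; print(n,'bench z',np.median(w[:,2]))
E
```

```text
scene red [264.139 121.056] [259 118  11   6] 36 med [0.659 0.459 0.115] z5-95 [0.108 0.119] rect [259. 119. 269. 118. 269. 123. 259. 124.]
  pca [0.003 0.004 0.008] [-0.854  0.52  -0.003] [ 0.52   0.854 -0.011]
scene red [277.739 124.761] [272 120  12   9] 46 med [0.679 0.428 0.116] z5-95 [0.107 0.119] rect [271. 122. 283. 120. 284. 127. 273. 129.]
  pca [0.004 0.005 0.009] [-0.95   0.264 -0.167] [-0.237 -0.261  0.936]
scene red [291.844 127.406] [286 122  12  11] 64 med [0.701 0.397 0.118] z5-95 [0.109 0.12 ] rect [286. 122. 297. 122. 297. 132. 286. 132.]
  pca [0.003 0.007 0.01 ] [-0.727 -0.664 -0.177] [-0.198 -0.044  0.979]
scene red [307.776 185.506] [288 178  41  17] 155 med [0.611 0.217 0.115] z5-95 [0.111 0.117] rect [287. 180. 288. 177. 328. 191. 327. 194.]
  pca [0.001 0.002 0.027] [-0.508  0.862  0.002] [ 0.64   0.379 -0.668]
scene red [267.159 230.111] [264 223   9  15] 63 med [0.506 0.215 0.033] z5-95 [0.019 0.037] rect [262. 236. 267. 222. 272. 224. 267. 237.]
  pca [0.003 0.003 0.009] [-0.695 -0.434 -0.574] [-0.622  0.763  0.176]
scene red [270.152 258.706] [248 248  4
[... 4142 characters left out ...]
6 [0.499 0.08  0.502 0.074 0.652 0.163 0.649 0.169]
top blue [297.186 163.704] [253 113  97 100] 2649 med [0.543 0.191 0.005] z5-95 [0.001 0.095] rect [250. 141. 302. 107. 350. 181. 298. 214.]
  rim ((0.5079769492149353, 0.23547790944576263), (0.17621541023254395, 0.0090254545211792), 30.434560775756836) 293 [0.43  0.195 0.434 0.187 0.586 0.276 0.582 0.284]
top blue [101.831 223.534] [ 87 208  31  32] 728 med [0.42  0.597 0.084] z5-95 [0.077 0.087] rect [ 81. 224. 103. 203. 123. 223. 102. 245.]
  rim ((0.4208714962005615, 0.6017152070999146), (0.05029964819550514, 0.050315748900175095), 81.9268798828125) 244 [0.392 0.58  0.442 0.573 0.449 0.623 0.399 0.63 ]
top bench z 0.00042542894789132646
```

```bash
cat >> h.py <<'E'
from scipy.spatial.transform import Rotation as Ro
np.set_printoptions(precision=4,suppress=True)
C=np.array([.541,.1775]); YAW=np.radians(30.5)
def Rdown(a): # tool down, tool y at azimuth a
    y=np.array([np.cos(a),np.sin(a),0]);z=np.array([0,0,-1.]);return np.c_[np.cross(y,z),y,z]
def inc(p,R,s=None):
    s=s or env.state(); R0=np.array(s['orientation'])
    print('inc cm',np.round(100*R0.T@(np.array(p)-s['eef_pos']),2),'rot',np.round(Ro.from_matrix(R0.T@R).as_rotvec(),3))
E
python3 - <<'E'
from h import *
for n,uvs in {'top':[(210,124),(283,257),(345,246)],'scene':[(275,167),(198,262),(240,313)]}.items():
    print(n,[ray(n,u,.03)[:2] for u in uvs])
inc([.50,.16,.30],Rdown(YAW))
print(eyes.camera_info('wrist'))
E
```

```text
top [array([0.6364, 0.3782]), array([0.3413, 0.2275]), array([0.3607, 0.0961])]
scene [array([0.6407, 0.3766]), array([0.3414, 0.2243]), array([0.3553, 0.0803])]
inc cm [-39.28 -32.62  -3.69] rot [-0.002  0.001  0.623]
{'mtx': array([[307.1853,   0.    , 255.7057],
       [  0.    , 307.1853, 194.3074],
       [  0.    ,   0.    ,   1.    ]]), 'T_tool_cam': array([[-0.0003, -0.9506, -0.3104,  0.0806],
       [ 1.    , -0.0001, -0.0008,  0.0003],
       [ 0.0008, -0.3104,  0.9506, -0.1226],
       [ 0.    ,  0.    ,  0.    ,  1.    ]])}
```

Emit:
carry_out(
  increments=[-39.3,-32.6,-3.7,0,0,0.623,1,-39.3,-32.6,-3.7,0,0,0.623,1,-39.3,-32.6,-3.7,0,0,0.623,1,-39.3,-32.6,-3.7,0,0,0.623,1,-39.3,-32.6,-3.7,0,0,0.623,1,-39.3,-32.6,-3.7,0,0,0.623,1,-39.3,-32.6,-3.7,0,0,0.623,1,-39.3,-32.6,-3.7,0,0,0.623,1,-39.3,-32.6,-3.7,0,0,0.623,0.6,-39.3,-32.6,-3.7,0,0,0.623,0.5,-39.3,-32.6,-3.7,0,0,0.623,0.5,-39.3,-32.6,-3.7,0,0,0.623,0.5],
)

```text
t: 1.6
eef_pos: [0.4998, 0.1619, 0.3004]
orientation: [[-0.509, 0.861, -0.001], [0.861, 0.509, 0.0], [0.0, -0.0, -1.0]]
ft_force: [0.2, 0.2, 0.9]
finger_gap: 0.57
grip_force: 0.0
```

```bash
python3 - <<'E'
from h import *
s=env.state();p,d=eyes.grab_frame('wrist');cv2.imwrite('pics/w1.png',p[:,:,::-1]);W=pts('wrist',d,s)
for m,c,st in comps(mask(p,'red'),W,100):
    w=W[m];w=w[~np.isnan(w[:,0])]
    q=w[w[:,2]>.06]
    if len(q)<60: continue
    r=cv2.minAreaRect(q[:,:2].astype(np.float32))
    a=np.array([[np.cos(YAW),np.sin(YAW)],[-np.sin(YAW),np.cos(YAW)]])
    print(c,st[:4],len(q),'rect',r,'z',np.percentile(q[:,2],[5,50,95]),'crate xy',a@(np.array(r[0])-C))
m=mask(p,'blue');w=W[m];w=w[(w[:,2]>.085)&(w[:,2]<.105)&(np.linalg.norm(w[:,:2]-C,axis=1)<.14)]
a=np.array([[np.cos(YAW),np.sin(YAW)],[-np.sin(YAW),np.cos(YAW)]])
l=(w[:,:2]-C)@a.T; print('rim local min/max',np.percentile(l,[1,50,99],axis=0),'z',np.median(w[:,2]))
for sg in (1,-1):
    k=l[l[:,1]*sg>.05]; print(sg,len(k),np.median(k[:,1]),np.percentile(k[:,0],[1,99]),np.polyfit(k[:,0],k[:,1],1)) if len(k)>20 else 0
E
```

```text
[198.4724 172.2756] [194 134  12  83] 379 rect ((0.4491924047470093, 0.12370845675468445), (0.008100880309939384, 0.094972163438797), 30.525815963745117) z [0.0885 0.091  0.0923] crate xy [-0.1064  0.0002]
[378.0415 184.8909] [369 137  20  90] 650 rect ((0.6122159361839294, 0.22056272625923157), (0.009143202565610409, 0.09452220052480698), 30.544052124023438) z [0.1163 0.1186 0.1201] crate xy [0.0832 0.001 ]
rim local min/max [[-0.0847 -0.0685]
 [ 0.0074  0.0638]
 [ 0.0853  0.0699]] z 0.0963017913079443
1 1094 0.06685058252874632 [-0.0845  0.0865] [0.0015 0.067 ]
-1 935 -0.06476625676936161 [-0.0848  0.0807] [ 0.0079 -0.0653]
```

View pics/w1.png

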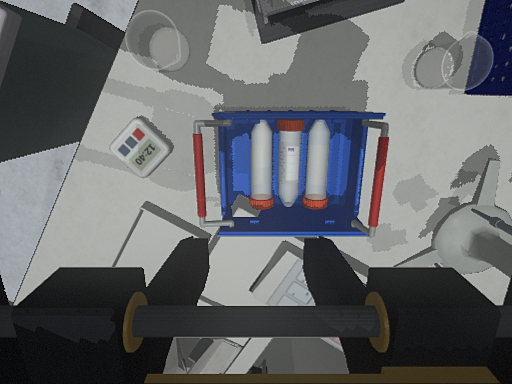

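The wrist view shows the crate with the near bar at (198,172) lying out. The far bar at (378,185) is just past upright, about 1.84 rad.

```bash
sed -i 's/^C=.*/C=np.array([.5405,.1784]); YAW=np.radians(30.6)/' h.py; cat >> h.py <<'E'
def L(x,y,z): return np.array([C[0]+np.cos(YAW)*x-np.sin(YAW)*y,C[1]+np.sin(YAW)*x+np.cos(YAW)*y,z])
E
python3 - <<'E'
from h import *
inc(L(.083,0,.119),Rdown(YAW))
for t in np.linspace(1.84,-.06,9): print(np.round([100*(.074-.034*np.cos(t)-.083), -100*(.080+.034*np.sin(t)-.113)],2))
E
```

```text
inc cm [-0.65 12.65 18.15] rot [-0. -0.  0.]
[0.   0.02]
[-0.79 -0.1 ]
[-1.59 -0.03]
[-2.36  0.23]
[-3.04  0.66]
[-3.6   1.24]
[-4.01  1.93]
[-4.25  2.7 ]
[-4.29  3.5 ]
```

Emit:
carry_out(
  increments=[-0.65,12.65,6,0,0,0,0.5,-0.65,12.65,6,0,0,0,0.5,-0.65,12.65,6,0,0,0,0.5,-0.65,12.65,12,0,0,0,0.5,-0.65,12.65,16,0,0,0,0.5,-0.65,12.65,18.1,0,0,0,0.5,-0.65,12.65,18.1,0,0,0,0.5],
)

```text
t: 2.52
eef_pos: [0.6115, 0.219, 0.1187]
orientation: [[-0.508, 0.862, -0.003], [0.862, 0.508, -0.001], [0.001, -0.003, -1.0]]
ft_force: [0.5, -0.2, 0.0]
finger_gap: 0.5
grip_force: 0.0
```

Emit:
carry_out(
  increments=[0,0,0,0,0,0,0,0,0,0,0,0,0,0,0,0,0,0,0,0,0,0,0,0,0,0,0,0],
  force=15,
)

```text
t: 3.02
eef_pos: [0.6134, 0.2192, 0.1208]
orientation: [[-0.507, 0.862, 0.002], [0.862, 0.507, 0.001], [-0.0, 0.002, -1.0]]
ft_force: [-0.1, 0.1, 2.4]
finger_gap: 0.1
grip_force: 15.0
```

Emit:
carry_out(
  increments=[0,-0.8,-0.1,0,0,0,0,0,-1.6,0,0,0,0,0,0,-2.35,0.23,0,0,0,0,0,-3.05,0.66,0,0,0,0,0,-3.6,1.25,0,0,0,0,0,-4.0,1.93,0,0,0,0,0,-4.25,2.7,0,0,0,0,0,-4.3,3.3,0,0,0,0,0,-4.3,3.5,0,0,0,0,0,-4.3,3.5,0,0,0,0],
)

```text
t: 4.28
eef_pos: [0.5763, 0.1974, 0.0847]
orientation: [[-0.507, 0.862, 0.002], [0.862, 0.507, 0.001], [-0.0, 0.002, -1.0]]
ft_force: [4.9, 3.0, 0.5]
finger_gap: 0.091
grip_force: 14.8
```

Emit:
carry_out(
  increments=[0,0,0,0,0,0,0.45,0,0,0,0,0,0,0.45,0,0,0,0,0,0,0.45,0,0,-6,0,0,0,0.45,0,0,-12,0,0,0,0.45,0,-6,-12,0,0,0,0.45,0,-12,-12,0,0,0,0.45,0,-14.7,-12,0,0,0,0.45,0,-14.7,-12,0,0,0,0.45],
)

```text
t: 5.4
eef_pos: [0.4471, 0.1218, 0.2043]
orientation: [[-0.506, 0.862, -0.001], [0.862, 0.506, -0.0], [0.0, -0.001, -1.0]]
ft_force: [0.2, 0.8, 0.5]
finger_gap: 0.456
grip_force: 0.0
```

```bash
python3 - <<'E'
from h import *
s=env.state();print(s['eef_pos']);p,d=eyes.grab_frame('wrist');cv2.imwrite('pics/w2.png',p[:,:,::-1]);W=pts('wrist',d,s)
a=np.array([[np.cos(YAW),np.sin(YAW)],[-np.sin(YAW),np.cos(YAW)]])
for m,c,st in comps(mask(p,'red'),W,80):
    q=W[m];q=q[q[:,2]>.06]
    if len(q)<60: continue
    r=cv2.minAreaRect(q[:,:2].astype(np.float32)); print(c,st[:4],r,np.percentile(q[:,2],[5,50,95]),a@(np.array(r[0])-C))
inc(L(-.1073,0,.091),Rdown(YAW))
for t in np.linspace(3.0,-.06,12): print(np.round([100*(-.074+.034*np.cos(t)+.1077), -100*(.080+.034*np.sin(t)-.085)],2))
E
```

```text
[0.4471 0.1218 0.2043]
[436.0674 191.2947] [420 137  33 112] ((0.5751261115074158, 0.19828465580940247), (0.010714652016758919, 0.09529655426740646), 30.962411880493164) [0.0836 0.0868 0.0884] [ 0.0399 -0.0005]
[258.3368 223.5298] [254 196  10  55] ((0.46054765582084656, 0.10362844914197922), (0.0077747260220348835, 0.048927731812000275), 30.580812454223633) [0.089  0.0908 0.092 ] [-0.1069 -0.0237]
inc cm [ 0.14  0.01 11.38] rot [ 0.001  0.    -0.003]
[0.   0.02]
[ 0.27 -0.89]
[ 0.77 -1.69]
[ 1.47 -2.32]
[ 2.31 -2.73]
[ 3.24 -2.9 ]
[ 4.18 -2.8 ]
[ 5.05 -2.45]
[ 5.8  -1.88]
[ 6.36 -1.12]
[ 6.69 -0.24]
[6.76 0.7 ]
```

Emit:
carry_out(
  increments=[0.1,0,6,0,0,0,0.45,0.1,0,10,0,0,0,0.45,0.1,0,11.4,0,0,0,0.45,0.1,0,11.4,0,0,0,0,0.1,0,11.4,0,0,0,0,0.1,0,11.4,0,0,0,0,0.1,0,11.4,0,0,0,0],
)

```text
t: 6.32
eef_pos: [0.4487, 0.1232, 0.0916]
orientation: [[-0.508, 0.862, 0.001], [0.862, 0.508, -0.001], [-0.001, 0.0, -1.0]]
ft_force: [-2.5, -3.1, 2.0]
finger_gap: 0.102
grip_force: 15.0
```

Emit:
carry_out(
  increments=[0,0.25,-0.9,0,0,0,0,0,0.75,-1.7,0,0,0,0,0,1.45,-2.3,0,0,0,0,0,2.3,-2.75,0,0,0,0,0,3.25,-2.9,0,0,0,0,0,4.2,-2.8,0,0,0,0,0,5.05,-2.45,0,0,0,0,0,5.8,-1.9,0,0,0,0,0,6.35,-1.1,0,0,0,0,0,6.7,-0.25,0,0,0,0,0,6.75,0.7,0,0,0,0,0,6.75,0.7,0,0,0,0],
)

```text
t: 7.82
eef_pos: [0.5068, 0.1578, 0.0835]
orientation: [[-0.507, 0.862, -0.0], [0.862, 0.507, 0.0], [0.0, -0.0, -1.0]]
ft_force: [-0.6, -3.6, -1.5]
finger_gap: 0.084
grip_force: 14.9
```

Emit:
carry_out(
  increments=[0,0,0,0,0,0,0.45,0,0,0,0,0,0,0.45,0,0,0,0,0,0,0.45,0,0,-6,0,0,0,0.8,0,0,-12,0,0,0,1,0,0,-18,0,0,0,1,0,0,-20,0,0,0,1],
)

```text
t: 8.7
eef_pos: [0.5088, 0.1585, 0.2891]
orientation: [[-0.507, 0.862, 0.008], [0.862, 0.507, 0.002], [-0.002, 0.008, -1.0]]
ft_force: [-0.0, 0.4, -0.3]
finger_gap: 0.854
grip_force: 0.0
```

```bash
cat >> h.py <<'E'
def blade(w):
    # w: green points; returns axes and extents
    c=np.median(w,0); w=w[np.linalg.norm(w-c,axis=1)<.07]
    for _ in range(4):
        c=w.mean(0); u,sv,vt=np.linalg.svd(w-c,full_matrices=False); n=vt[2]; r=(w-c)@n; k=abs(r)<.004; w2=w[k]; 
        if k.all(): break
        w=w2
    n=n*np.sign(-n[2]); ty=n  # tray y points down-slope (z negative)
    tx=np.cross(ty,[0,0,1.]);tx/=np.linalg.norm(tx); tz=np.cross(tx,ty)
    A=np.array([tx,ty,tz]); l=(w-c)@A.T
    print('tilt',np.degrees(np.arcsin(-ty[2])),'az tx',np.degrees(np.arctan2(tx[1],tx[0])),'ext',np.percentile(l,[1,99],axis=0).ravel(),'c',c)
    return c,A,l
E
python3 - <<'E'
from h import *
s=env.state();print(s['joint_pos'])
for n in ['top','scene']:
    f=np.load(f'pics/{n}0.npz');W=pts(n,f['d'])
    w=W[mask(f['p'],'green')];w=w[~np.isnan(w[:,0])]; c,A,l=blade(w)
    hi=np.percentile(l,98,axis=0);lo=np.percentile(l,2,axis=0)
    # visible face is -y side: blade mid-plane +6mm along ty; top edge = hi z
    g=c+A.T@np.array([(hi[0]+lo[0])/2,.006,hi[2]-.012]); print('grip',g,'axes',A.ravel())
s=env.state();p,d=eyes.grab_frame('wrist');W=pts('wrist',d,s);a=np.array([[np.cos(YAW),np.sin(YAW)],[-np.sin(YAW),np.cos(YAW)]])
for m,c,st in comps(mask(p,'red'),W,80):
    q=W[m];q=q[q[:,2]>.06]
    if len(q)<60: continue
    r=cv2.minAreaRect(q[:,:2].astype(np.float32)); print(c,r[1:],np.percentile(q[:,2],[5,50,95]),a@(np.array(r[0])-C))
E
```

```text
[ 14.6176  -1.5364 107.7292   0.0117  73.3059 -15.8723]
tilt 30.481232298240954 az tx 45.28814139884253 ext [-0.0347 -0.0023 -0.0512  0.0354  0.0036  0.0411] c [0.4316 0.4129 0.1091]
grip [0.418  0.4269 0.1304] axes [ 0.7035  0.7107 -0.     -0.6124  0.6063 -0.5073 -0.3605  0.3569  0.8618]
tilt 30.37478756757678 az tx 44.71986087726264 ext [-0.0322 -0.0025 -0.0429  0.0372  0.0037  0.0372] c [0.4268 0.4077 0.1109]
grip [0.416  0.4216 0.1288] axes [ 0.7106  0.7036 -0.     -0.6071  0.613  -0.5057 -0.3558  0.3593  0.8627]
[322.7357 174.8373] ((0.008954357355833054, 0.09471786022186279), 30.286741256713867) [0.0852 0.0872 0.0887] [ 0.0404 -0.0008]
[253.7251 185.2712] ((0.007942705415189266, 0.0762435644865036), 30.077510833740234) [0.0863 0.0887 0.0901] [-0.039  -0.0098]
```

```bash
python3 - <<'E'
from h import *
tl=np.radians(30.2);a=np.radians(45)
tx=np.array([np.cos(a),np.sin(a),0]);h=np.array([-np.sin(a),np.cos(a),0]);ty=np.cos(tl)*h-np.sin(tl)*np.array([0,0,1]);tz=np.cross(tx,ty)
R=np.c_[tx,-ty,-tz]; g=np.array([.417,.4245,.1298])
inc(g+tz*.13,R); print(R)
E
```

```text
inc cm [33.93  3.88  4.72] rot [-0.439 -0.35   1.283]
[[ 0.7071  0.6111  0.3557]
 [ 0.7071 -0.6111 -0.3557]
 [ 0.      0.503  -0.8643]]
```

Emit:
carry_out(
  increments=[33.9,3.9,4.7,-0.439,-0.35,1.283,1,33.9,3.9,4.7,-0.439,-0.35,1.283,1,33.9,3.9,4.7,-0.439,-0.35,1.283,1,33.9,3.9,4.7,-0.439,-0.35,1.283,1,33.9,3.9,4.7,-0.439,-0.35,1.283,1,33.9,3.9,4.7,-0.439,-0.35,1.283,1,33.9,3.9,4.7,-0.439,-0.35,1.283,1,33.9,3.9,4.7,-0.439,-0.35,1.283,1,33.9,3.9,4.7,-0.439,-0.35,1.283,1,33.9,3.9,4.7,-0.439,-0.35,1.283,1,33.9,3.9,4.7,-0.439,-0.35,1.283,1],
)

```text
t: 10.12
eef_pos: [0.3681, 0.469, 0.2353]
orientation: [[0.705, 0.619, 0.347], [0.709, -0.607, -0.358], [-0.011, 0.499, -0.867]]
ft_force: [0.3, -0.3, 0.3]
finger_gap: 1.004
grip_force: 0.0
```

```bash
cat > m.py <<'E'
from h import *
s=env.state();print(s['joint_pos'],s['eef_pos'])
p,d=eyes.grab_frame('wrist');cv2.imwrite('pics/w3.png',p[:,:,::-1]);W=pts('wrist',d,s)
g=W[mask(p,'green')];g=g[~np.isnan(g[:,0])]
R=np.array(s['orientation']);l=(g-s['eef_pos'])@R
print(len(l),np.percentile(l,[1,5,25,50,75,95,99],axis=0))
t=l[l[:,2]<np.percentile(l[:,2],2)+.006]; print('top face',len(t),np.percentile(t,[1,50,99],axis=0), cv2.minAreaRect(t[:,:2].astype(np.float32)))
E
python3 m.py
```

```text
[ 63.7947  13.9794 100.9685 -28.7281  77.7055 117.8638] [0.3681 0.469  0.2353]
889 [[-0.0267  0.0011  0.1082]
 [-0.0198  0.0026  0.1087]
 [-0.0032  0.0043  0.1095]
 [ 0.0137  0.0067  0.11  ]
 [ 0.0288  0.0089  0.1107]
 [ 0.0403  0.0106  0.1123]
 [ 0.0423  0.011   0.1279]]
top face 877 [[-0.0267  0.0011  0.1081]
 [ 0.0132  0.0067  0.11  ]
 [ 0.0417  0.011   0.1131]] ((0.018992753699421883, 0.017223823815584183), (0.0869234949350357, 0.05250487104058266), 41.91011428833008)
```

```bash
cat >> m.py <<'E'
q=t[(t[:,0]>-.03)&(t[:,0]<.045)&(abs(t[:,1]-.006)<.01)]
r=cv2.fitLine(q[:,:2].astype(np.float32),cv2.DIST_HUBER,0,.01,.01).ravel();print('yaw slope',r[1]/r[0],'y at 0',r[3]-r[2]*r[1]/r[0])
ys,xs=np.nonzero(mask(p,'green'));print('px',xs.min(),xs.max(),ys.min(),ys.max())
tl=np.radians(30.2);a=np.radians(45)
tx=np.array([np.cos(a),np.sin(a),0]);h=np.array([-np.sin(a),np.cos(a),0]);ty=np.cos(tl)*h-np.sin(tl)*np.array([0,0,1]);tz=np.cross(tx,ty)
print('rot to nominal',Ro.from_matrix(R.T@np.c_[tx,-ty,-tz]).as_rotvec())
E
python3 m.py
```

```text
[ 63.7712  13.9338 100.9506 -28.7365  77.7186 117.9006] [0.3684 0.469  0.236 ]
885 [[-0.0268  0.0003  0.1087]
 [-0.0203  0.0019  0.1092]
 [-0.0029  0.0036  0.1099]
 [ 0.0135  0.006   0.1105]
 [ 0.0287  0.0083  0.1112]
 [ 0.0402  0.01    0.1129]
 [ 0.0423  0.0104  0.1695]]
top face 868 [[-0.0268  0.0003  0.1087]
 [ 0.0131  0.006   0.1105]
 [ 0.0416  0.0104  0.1134]] ((0.018494393676519394, 0.016914699226617813), (0.0875147134065628, 0.05215324088931084), 41.71083068847656)
yaw slope -0.02469508 y at 0 0.006247366
px 255 482 132 267
rot to nominal [-0.005   0.0075  0.0066]
```

View pics/w3.png

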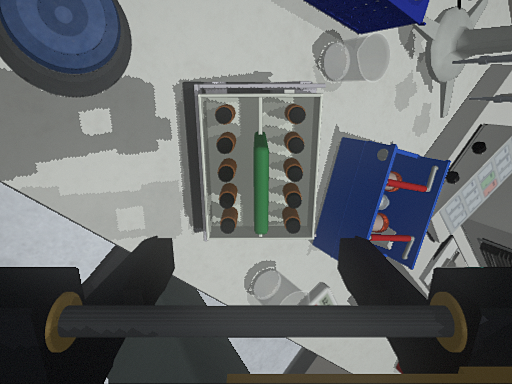

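The wrist view shows the tray spanning (205,95) to (320,240), the blade on its centreline from (260,132) to (260,235), and both bails in across the crate on the right.

Emit:
carry_out(
  increments=[0.7,0.6,3,0,0,-0.015,1,0.7,0.6,6,0,0,-0.015,1,0.7,0.6,9,0,0,-0.015,1,0.7,0.6,11,0,0,-0.015,1,0.7,0.6,11.7,0,0,-0.015,1,0.7,0.6,11.7,0,0,-0.015,1],
)

```text
t: 10.98
eef_pos: [0.418, 0.4291, 0.1385]
orientation: [[0.698, 0.626, 0.348], [0.716, -0.599, -0.357], [-0.015, 0.499, -0.867]]
ft_force: [-0.2, -0.1, -0.4]
finger_gap: 1.0
grip_force: 0.0
```

Emit:
carry_out(
  increments=[0,0,0,0,0,0,0,0,0,0,0,0,0,0,0,0,0,0,0,0,0,0,0,0,0,0,0,0,0,0,0,0,0,0,0,0,0,0,0,0,0,0],
  force=40,
)

```text
t: 11.72
eef_pos: [0.4177, 0.4292, 0.1382]
orientation: [[0.697, 0.626, 0.348], [0.716, -0.599, -0.358], [-0.015, 0.499, -0.867]]
ft_force: [0.5, -0.5, 0.3]
finger_gap: 0.343
grip_force: 0.0
```

Emit:
carry_out(
  increments=[0,0,0,0,0,0,0,0,0,0,0,0,0,0,0,0,0,0,0,0,0,0,0,0,0,0,0,0],
)

```text
t: 12.22
eef_pos: [0.4173, 0.4295, 0.1379]
orientation: [[0.697, 0.627, 0.348], [0.717, -0.599, -0.357], [-0.015, 0.498, -0.867]]
ft_force: [-1.8, 1.9, -1.2]
finger_gap: 0.128
grip_force: 40.0
```

```bash
python3 - <<'E'
from h import *
s=env.state(); R=np.array(s['orientation'])
print('world up 1cm in tool',R.T@[0,0,1],s['finger_gap'],s['grip_force'],s['ft_force'])
E
```

```text
world up 1cm in tool [-0.0153  0.4981 -0.867 ] 0.1278871057895605 39.988547852262855 [-1.8345  1.8594 -1.1545]
```

Emit:
carry_out(
  increments=[0,0.5,-0.87,0,0,0,0,0,1.0,-1.73,0,0,0,0,-0.1,2.0,-3.5,0,0,0,0,-0.1,3.5,-6.1,0,0,0,0,-0.2,5,-8.7,0,0,0,0,-0.2,6.5,-11.3,0,0,0,0,-0.2,7.5,-13,0,0,0,0,-0.2,7.5,-13,0,0,0,0],
)

```text
t: 13.22
eef_pos: [0.4187, 0.4301, 0.2911]
orientation: [[0.698, 0.625, 0.351], [0.716, -0.601, -0.354], [-0.011, 0.498, -0.867]]
ft_force: [-0.6, -0.9, -3.3]
finger_gap: 0.131
grip_force: 40.0
```

```bash
python3 - <<'E'
from h import *
s=env.state();print(s['ft_force'],s['wrist_torque'],s['finger_gap'],s['eef_pos'])
# level: tool down, tool y azimuth YAW-90
inc(L(0,0,.30),Rdown(YAW-np.pi/2),s)
inc([s['eef_pos'][0],s['eef_pos'][1],.30],Rdown(YAW-np.pi/2),s)
p,d=eyes.grab_frame('wrist');cv2.imwrite('pics/w4.png',p[:,:,::-1])
E
```

```text
[-0.5823 -0.906  -3.2991] [0.3404 0.564  0.0275] 0.13052028394013657 [0.4187 0.4301 0.2911]
inc cm [-9.55 23.18 12.41] rot [ 0.52  -0.059  0.261]
inc cm [-0.01  0.44 -0.77] rot [ 0.52  -0.059  0.261]
```

View pics/w4.png

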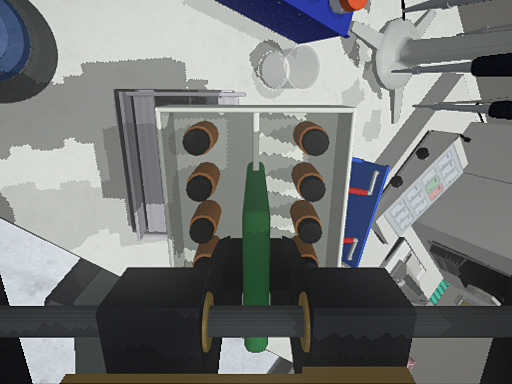

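The wrist view shows the tray hanging square in the jaws with the blade at (257,255), clear of the stand.

Emit:
carry_out(
  increments=[-1,2,0,0.13,-0.015,0.065,0,-2,4,1,0.26,-0.03,0.13,0,-3,7,3,0.39,-0.044,0.196,0,-4.5,11,5,0.52,-0.059,0.261,0,-6,15,8,0.52,-0.059,0.261,0,-8,19,10,0.52,-0.059,0.261,0,-9.5,23.2,12.4,0.52,-0.059,0.261,0,-9.5,23.2,12.4,0.52,-0.059,0.261,0,-9.5,23.2,12.4,0.52,-0.059,0.261,0,-9.5,23.2,12.4,0.52,-0.059,0.261,0],
)

```text
t: 14.52
eef_pos: [0.5394, 0.1788, 0.2972]
orientation: [[0.86, 0.511, -0.005], [0.511, -0.86, -0.004], [-0.006, 0.001, -1.0]]
ft_force: [-0.0, -0.0, -3.1]
finger_gap: 0.134
grip_force: 40.0
```

```bash
cat > n.py <<'E'
from h import *
s=env.state();print(s['eef_pos'],s['orientation'],s['joint_pos'])
inc(L(0,0,.30),Rdown(YAW-np.pi/2),s)
a=np.array([[np.cos(YAW),np.sin(YAW)],[-np.sin(YAW),np.cos(YAW)]])
for n in ['top','scene']:
    p,d=eyes.grab_frame(n);cv2.imwrite(f'pics/{n}1.png',p[:,:,::-1]);W=pts(n,d)
    b=W[(np.linalg.norm(W[...,:2]-C,axis=2)<.13)&(W[...,2]>.15)&(W[...,2]<.27)]
    # tray rim level: 34 mm above underside
    hz,e=np.histogram(b[:,2],bins=np.arange(.15,.27,.003));print(n,dict(zip(np.round(e[:-1],3),hz)))
    np.savez(f'pics/{n}1.npz',p=p,d=d)
    g=W[mask(p,'green')];g=g[g[:,2]>.2]; l=(g[:,:2]-C)@a.T
    print('green local',np.percentile(l,[2,50,98],axis=0).ravel(),'z',np.percentile(g[:,2],[2,98]))
E
python3 n.py
```

```text
[0.5394 0.1788 0.2972] [[ 0.8598  0.5106 -0.0048]
 [ 0.5106 -0.8598 -0.0044]
 [-0.0064  0.0014 -1.    ]] [ 15.9192   2.6691 102.6323  -0.1748  75.0329  75.2631]
inc cm [ 0.07  0.09 -0.28] rot [0.001 0.006 0.002]
top {np.float64(0.15): np.int64(0), np.float64(0.153): np.int64(0), np.float64(0.156): np.int64(0), np.float64(0.159): np.int64(0), np.float64(0.162): np.int64(0), np.float64(0.165): np.int64(0), np.float64(0.168): np.int64(0), np.float64(0.171): np.int64(0), np.float64(0.174): np.int64(0), np.float64(0.177): np.int64(0), np.float64(0.18): np.int64(0), np.float64(0.183): np.int64(0), np.float64(0.186): np.int64(0), np.float64(0.189): np.int64(0), np.float64(0.192): np.int64(0), np.float64(0.195): np.int64(0), np.float64(0.198): np.int64(1), np.float64(0.201): np.int64(156), np.float64(0.204): np.int64(653), np.float64(0.207): np.int64(171), np.float64(0.21): np.int64(62), np.float64(0.213): np.int64(45), np.float64(0.216): np.int64(52), np.float64(0.219): np.int64(53), np.float64(0.222): np.int64(46), np.float64(0.225): np.int64(58), np.float64(0.228): np.int64(54), np.float6
[... 557 characters left out ...]
.percentile(g[:,2],[2,98]))
                        ~~~~~~~~~~~~~^^^^^^^^^^^^^^^^^^^^
    return _quantile_unchecked(
        a, q, axis, out, overwrite_input, method, keepdims, weights)
    return _ureduce(a,
                    func=_quantile_ureduce_func,
    ...<5 lines>...
                    overwrite_input=overwrite_input,
                    method=method)
    r = func(a, **kwargs)
    result = _quantile(arr,
                       quantiles=q,
    ...<2 lines>...
                       out=out,
                       weights=wgt)
    slices_having_nans = np.isnan(arr[-1, ...])
                                  ~~~^^^^^^^^^
IndexError: index -1 is out of bounds for axis 0 with size 0
```

```bash
cat > w.py <<'E'
from h import *
s=env.state();p,d=eyes.grab_frame('wrist');W=pts('wrist',d,s);R=np.array(s['orientation'])
l=(W-s['eef_pos'])@R
k=(abs(l[...,2]-.062)<.006)&(abs(l[...,0])<.1)&(abs(l[...,1])<.075)&mask(p,'gray')
q=l[k];print(len(q),np.percentile(q,[1,50,99],axis=0).ravel())
e=q[(q[:,0]>.05)&(abs(q[:,1])<.045)];print('end wall x',np.percentile(e[:,0],[2,50,98]),'slope',np.polyfit(e[:,1],e[:,0],1))
for sg in (1,-1):
    e=q[(q[:,1]*sg>.045)&(q[:,0]<.06)];print(sg,len(e),np.percentile(e[:,1],[2,50,98]),'slope',np.polyfit(e[:,0],e[:,1],1), 'z slope',np.polyfit(e[:,0],e[:,2],1))
f=np.load('pics/top1.npz');W=pts('top',f['d']);l=(W-s['eef_pos'])@R
k=(abs(l[...,2]-.062)<.005)&(abs(l[...,0])<.1)&(abs(l[...,1])<.075)
q=l[k];print('top cam in tool',len(q),np.percentile(q,[1,50,99],axis=0).ravel())
f=np.load('pics/scene1.npz') if __import__('os').path.exists('pics/scene1.npz') else None
if f is not None:
    W=pts('scene',f['d']);l=(W-s['eef_pos'])@R
    k=(abs(l[...,2]-.062)<.005)&(abs(l[...,0])<.1)&(abs(l[...,1])<.075)
    q=l[k];print('scene cam in tool',len(q),np.percentile(q,[1,50,99],axis=0).ravel())
E
python3 w.py
```

```text
4155 [-0.0292 -0.0579  0.0577  0.0504 -0.0004  0.0599  0.0738  0.0574  0.0677]
end wall x [0.052  0.0722 0.0738] slope [-0.0033  0.0702]
1 1097 [0.0544 0.0551 0.0575] slope [0.003  0.0554] z slope [-0.013   0.0618]
-1 1117 [-0.0581 -0.0556 -0.0549] slope [ 0.003 -0.056] z slope [-0.0117  0.0617]
top cam in tool 414 [-0.0743 -0.0585  0.0579 -0.0363 -0.0289  0.0628  0.0752  0.0571  0.0667]
```

Emit:
carry_out(
  increments=[0.1,0.1,3,0,0.003,0,0,0.1,0.1,6,0,0.003,0,0,0.1,0.1,8,0,0.003,0,0,0.1,0.1,9,0,0.003,0,0,0.1,0.1,9.5,0,0.003,0,0,0.1,0.1,9.5,0,0.003,0,0],
)

```text
t: 15.38
eef_pos: [0.5417, 0.1774, 0.2036]
orientation: [[0.86, 0.509, 0.0], [0.509, -0.86, -0.002], [-0.001, 0.002, -1.0]]
ft_force: [-0.2, -0.4, -3.1]
finger_gap: 0.131
grip_force: 40.0
```

```bash
python3 - <<'E'
from h import *
s=env.state();print(s['eef_pos'],s['ft_force']);inc(L(0.0005,0,.181),Rdown(YAW-np.pi/2),s)
p,d=eyes.grab_frame('scene');cv2.imwrite('pics/s2.png',cv2.resize(p[130:300,180:390,::-1],None,fx=3.5,fy=3.5,interpolation=cv2.INTER_CUBIC))
E
```

```text
[0.5417 0.1774 0.2036] [-0.2485 -0.4056 -3.1384]
inc cm [-0.   -0.16  2.26] rot [0.002 0.001 0.   ]
```

View pics/s2.png

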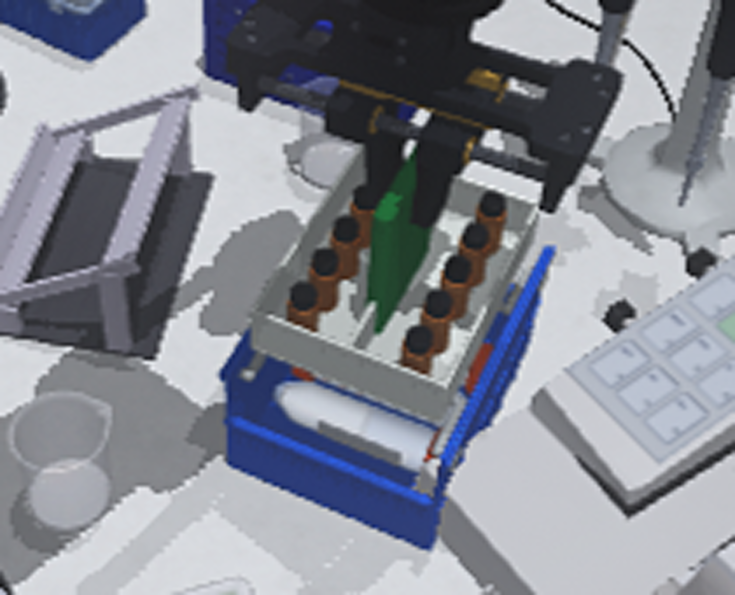

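The crop shows the tray level above the crate mouth, centred between the side walls, with its near rim at (350,370).

Emit:
carry_out(
  increments=[0,-0.15,0.3,0,0,0,0,0,-0.15,0.6,0,0,0,0,0,-0.15,0.9,0,0,0,0,0,-0.15,1.2,0,0,0,0,0,-0.15,1.5,0,0,0,0,0,-0.15,1.8,0,0,0,0,0,-0.15,1.8,0,0,0,0],
)

```text
t: 16.3
eef_pos: [0.5404, 0.1784, 0.1847]
orientation: [[0.861, 0.509, -0.001], [0.509, -0.861, -0.003], [-0.002, 0.002, -1.0]]
ft_force: [-0.4, 0.5, -4.4]
finger_gap: 0.133
grip_force: 40.0
```

Emit:
carry_out(
  increments=[0,0,0.1,0,0,0,0,0,0,0.2,0,0,0,0,0,0,0.3,0,0,0,0,0,0,0.4,0,0,0,0,0,0,0.4,0,0,0,0],
)

```text
t: 16.92
eef_pos: [0.5406, 0.1784, 0.1811]
orientation: [[0.861, 0.509, -0.0], [0.509, -0.861, -0.003], [-0.002, 0.002, -1.0]]
ft_force: [0.5, 0.9, -3.3]
finger_gap: 0.134
grip_force: 40.0
```

Emit:
carry_out(
  increments=[0,0,0.1,0,0,0,0,0,0,0.2,0,0,0,0,0,0,0.2,0,0,0,0],
)

```text
t: 17.3
eef_pos: [0.5413, 0.1787, 0.1803]
orientation: [[0.861, 0.509, 0.001], [0.509, -0.861, -0.002], [0.0, 0.002, -1.0]]
ft_force: [-0.4, 1.0, 5.3]
finger_gap: 0.133
grip_force: 40.0
```

Emit:
carry_out(
  increments=[0,0,0,0,0,0,0.5,0,0,0,0,0,0,0.5,0,0,0,0,0,0,0.5,0,0,0,0,0,0,0.5,0,0,0,0,0,0,0.5,0,0,-3,0,0,0,0.5,0,0,-7,0,0,0,0.5,0,0,-12,0,0,0,0.5,0,0,-15,0,0,0,0.5,0,0,-15,0,0,0,0.5],
)

```text
t: 18.55
eef_pos: [0.5422, 0.1793, 0.3326]
orientation: [[0.861, 0.509, 0.006], [0.509, -0.861, -0.001], [0.005, 0.004, -1.0]]
ft_force: [0.4, -0.3, -0.4]
finger_gap: 0.5
grip_force: 0.0
```

```bash
python3 - <<'E'
from h import *
s=env.state();p,d=eyes.grab_frame('wrist');W=pts('wrist',d,s)
a=np.array([[np.cos(YAW),np.sin(YAW)],[-np.sin(YAW),np.cos(YAW)]])
X=(W[...,:2]-C)@a.T
k=(abs(W[...,2]-.119)<.006)&(abs(X[...,0])<.09)&(abs(X[...,1])<.063)&mask(p,'gray')
w=W[k];l=X[k];print(s['eef_pos'],s['ft_force'],len(l),np.percentile(l,[1,99],axis=0).ravel(),np.median(w[:,2]))
print('tilt fit',np.linalg.lstsq(np.c_[l,np.ones(len(l))],w[:,2],rcond=None)[0])
p2,d2=eyes.grab_frame('scene')
v=np.vstack([cv2.resize(x,(640,h),interpolation=cv2.INTER_CUBIC)[:,:,::-1] for x,h in ((p2[130:330,180:390],590),)])
cv2.imwrite('pics/s3.png',v)
E
```

```text
[0.5422 0.1793 0.3326] [ 0.4311 -0.2731 -0.369 ] 1669 [-0.0757 -0.0577  0.0738  0.0576] 0.12008359900778587
tilt fit [ 0.0088 -0.0056  0.1196]
```

View pics/s3.png

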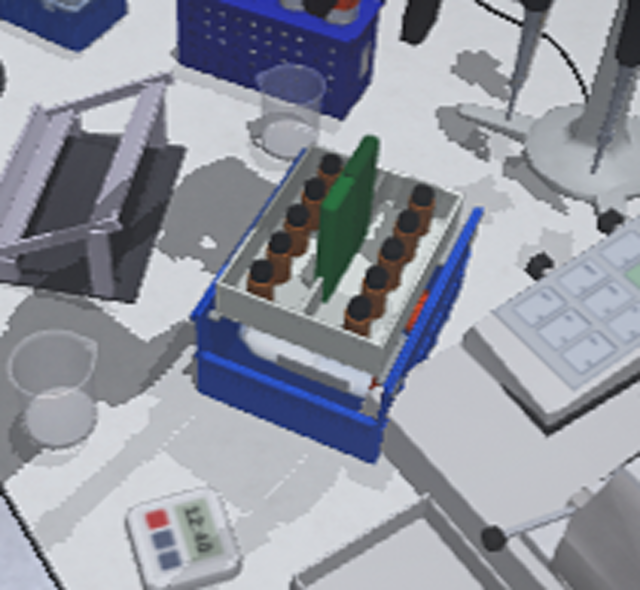

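The tray rests level in the crate: the rim is at 0.120 m, so the underside is at about 0.085 m. It is centred within 1 mm and tilted about 0.01 rad. The beakers at (65,390) and (290,110) and the timer at (180,540) are undisturbed, and the gripper is clear.

```bash
python3 -c "
from station import ticket
print(ticket.sign_off())"
```

```text
the job is handed in; nothing more can be done
None
```

I swung both bails in first, then set the tray down level and centred on them, let go, and handed the job in at about 19 s of the 62 s; the hand-in gave no verdict.

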